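# Set the amber reference standard in the photometer and hold its carrier pressed home

## Task

Check the photometer with its amber reference standard: take the spring tongs from their stand and, with the tongs only (the gripper's fingers must never touch the glass), set the amber standard upright in the pocket on top of the knurled collar while the collar is still up, leave the green and blue standards in their block, and put the tongs back upright in their stand. Then grip the knurled collar, turn it until the keyways hidden inside it drop over the pins of the neck, press it fully home against its spring with the standard still in it, and finish while still holding it pressed down, since the reading runs only as long as it is held. Do not push away or knock over the beaker or the conical flask.

Things in the scene. Friction and masses are not known exactly. Their poses are not given: they have to be found in the camera images.
- photometer: White bench photometer, fixed: a box 160 mm (x) by 120 mm (y), 48 mm high, dark display panel at its front (-x). Origin on the bench under the axis of an upright neck that rises from its top; the box reaches 85 mm in front of this axis, 75 mm behind. The neck, 31 mm thick, top 88 mm above the bench, has four 5 mm pins sticking out, a quarter turn apart, at no known angle; they do not turn.
- collar: Loose dark grey knurled carrier collar over the neck, hiding its pins; 50 mm across, 50 mm high, about 0.22 kg. Origin on its axis at its lower edge, z up. It starts resting on the pins, lower edge 64 mm above the bench. Once its keyways meet the pins it sinks 6 mm (edge at 58 mm) onto a spring ring, and can be pressed 6 mm more to a hard stop (edge at 52 mm).
- collar_grip (a point): Point on the collar's axis, 38 mm above its lower edge: grip here from above, across the knurl (21 to 47 mm above the edge). Four keyways inside, a quarter turn apart and unseen, have about 0.1 rad of play each way on the pins: at the start they are 0.3 to 1.27 rad away from meeting the pins in EITHER direction, so a turn under a quarter turn, either way, finds them.
- collar_pocket (a point): Centre of the floor of the round pocket in the collar's top, 41 mm above the collar's lower edge. The pocket is 15 mm in diameter, its mouth widened to 23 mm, and 9 mm deep; the collar's top is 9 mm above this point.
- ejector (a joint): Black spring ring round the neck under the collar; the value is how far it is pushed down (m): 0 when free, 0.006 with the collar fully home. It pushes up with 4.5 N when free, 9 N at 0.006.
- standards_block: Black block with bright edging, 130 mm (x) by 42 mm (y), 20 mm high, fixed, with three round recesses in a row along x, 42 mm apart, the middle one at its centre, each 14.5 mm in diameter and 8 mm deep. Origin at the centre of its underside. The three glass standards stand in the recesses in any order.
- standard_amber: Amber (orange) glass reference standard: upright rod 12 mm in diameter, 28 mm long, 15 g. Origin at the centre of its lower end, z along the rod. It starts in one of the recesses, lower end 12 mm above the bench, top 20 mm above the block.
- standard_green: Green glass standard of the same size and origin; stays in its recess.
- standard_blue: Blue glass standard of the same size and origin; stays in its recess.
- tongs: Loose steel spring tongs, 60 g, upright in their stand, tips down. From a bridge at the top (109 mm above the tips) hang two straight legs, 12 mm wide (x), 3.5 mm thick, which spring apart along y. Origin midway between the tips at tip level, z up. Squeezed to W mm outside the blue finger plates, the tips are 11 + 2.5 x (W - 27) mm apart inside (W free 35, on a standard about 27).
- tongs_grip (a point): Middle of the tongs between the two blue finger plates, 62 mm above the tips: grip here from above, fingers closing along the tongs' y on the plates (which reach 16 mm up and down from here; the bridge ends 47 mm above). The springs press on each finger with 4 N at 35 mm width, 7 N at 32 mm, 11 N at 27.4 mm: enough to carry the tongs half open at 32 mm.
- tongs_stand: Dark grey block 46 mm (x) by 72 mm (y), 38 mm high, on a foot 60 x 86 mm, fixed, with a slot from above 14.6 mm (x) by 44 mm (y), its floor 4 mm above the bench. Origin at the centre of its underside. The tongs stand in the slot, y along the stand's y, tips on the slot's floor.
- beaker: Clear glass beaker, 75 mm in diameter, 92 mm high, on the bench; leave it where it is. Origin at the centre of its underside.
- erlenmeyer: Conical glass flask with a cork, 60 mm in diameter, 108 mm high, at the back; leave it where it is. Origin at the centre of its underside.
Mind the look-alikes: they are no part of the job. What is shaped like the tongs but purple is not meant.

How it is judged:
By the outcome, as a careful person would: the job done as asked, in the order asked, and still so for the second after the job is handed in, while the arm keeps its last pose, push and grip.
It also fails if it takes over 54 s, if anything falls off the work surface, if the arm or the gripper's body presses on something with over 40 N, if the wrist force passes 120 N, or if a joint passes its speed limit or range.

## Robot

A 6-joint arm with a two-finger parallel gripper is mounted at the origin on a cart in front of the work surface, level with it; the furniture and walls round the work are solid. World frame = base frame: x ahead of the robot, y to its left, z up, the work surface at z = 0. Lengths are in m, angles in rad, forces in N, time in s.
With the tool pointing down it reaches from about 0.275 to 0.85 m from the base axis. Payload 19 kg.
Tool frame: the origin (TCP) lies at the very end of the fingers, on their centre line; the grasp point (between the pads) lies 19 mm behind it (manip.grip_point_offset is the z of the grasp point in the tool frame, in m); z points along the fingers, y is the direction in which the jaws open and shut (so a half turn about z gives the same grasp; the last joint's range is limited). The gripper opens to 85 mm and grips with 20 to 120 N. Pads are 22 mm wide; open, the fingers measure 114 mm over their backs; the gripper's body (76 mm by 85 mm) begins 54 mm behind the grasp point. The pads swing forward as they close: fully open they stand 13 mm farther back than shut.
Start: joints at [1.196, 0.15, 1.437, -0, 1.554, -0.134], TCP at [0.137, 0.558, 0.231] pointing down, gripper open.
Joint ranges: [-2.8, 2.8], [-0.68, 2.1], [0.12, 2.68], [-1.39, 4.53], [0.16, 2.79], [-2.81, 2.81]. Speed limits (rad/s): [1.89, 1.89, 2.22, 3.01, 3.01, 3.01].

## Interface

Orientations are given as a unit quaternion [w, x, y, z].
In Python, from plant import status, camera, camera_params, manip, models gives the robot as it stands.
- The arm moves only by the tool arm_command, never from a script. Its argument "targets" is text: rows parted by semicolons, each of 6 numbers parted by spaces: the shift along the tool's x, y, z in cm, then the turn, a rotation vector about the tool's x, y, z in degrees. A call has 1 to 8 rows; each row is the pose to reach, as a shift and turn from the pose measured when the call began, along the tool's axes at that moment; what a row does not reach only later rows make up. A row lasts 1/10 s, in which the tool goes at most 50 mm and 8.59 degrees, less where a joint would pass 70% of its speed; a pose out of reach is approached as far as the arm can. A call with a gripper value outside its range is refused whole. "claw" is the finger opening in cm, from 0 to 8.54, set as the call begins (left out, the last holds). The fingers move at their own pace and stop on an object; "squeeze" is the grip in N (left out, the last holds). Time passes only in rows, so rows that repeat a pose let the fingers close. It gives the time, the measured TCP pose, the force and the opening at its end, in the units of the state.
- status.get_state(): the state, without advancing time (a new reading comes with each control period).
- camera(name): name is "scene" or "top" or "wrist"; returns the picture (384x512x3 uint8, red, green, blue); there is no depth.
- camera_params(name): a dict with "fx", "fy", "cx", "cy" (pixels), "R" (3x3) and "t" (3): a world point X has camera coordinates R X + t. Camera axes: x right, y down, z forward; pixel columns grow to the right and rows downward; lengths in m; the calibration is good to about 2 mm. A picture is of the moment at which its call begins: read the wrist's pose just before it. camera_params takes no time and is no camera call; for the wrist camera it gives the pose at the moment of the call.
- manip.job_done(): hands the job in, once; it reports no verdict.
Trained networks look in the newest picture that a camera, given by its name, has taken for a name from the list of things; names that differ only in an ending like _2 or _b are one class to them, and where a whole thing is asked for, a point or a joint stands for the part that bears it (a point fixed in the world has none). Each returns a list of dicts, best first, with "conf" (0 to 1); they miss things now and then, are a little off and sometimes report something else, mostly with a low value. They report only what shows in the picture. A call takes as long as a camera call. They do not tell look-alikes from the thing itself.
- models.look_for(label, camera): "uv" ([column, row] in pixels, amid what is visible of it).
- models.trace(label, camera): "mask" (384x512 bool, what is visible of it) and "uv" ([column, row] in pixels, amid what is visible of it).
- models.mark_of(label, camera): "uv" ([column, row] in pixels: a listed point, or the origin of a listed thing).
The state is a dict: "time": time; "joints": joint angles; "qd": joint speeds; "joint_efforts": joint torques, N m; "position": TCP position; "orientation": TCP orientation; "contact_force": force on the tool from outside, world axes, zero at the start; "ft_torque": the same for the moment, N m; "gripper_width": finger opening in m.
Only numpy, scipy, OpenCV 4.12 (cv2) and the standard library are available. Lean on these libraries where they do the work, as an engineer would, in place of code of your own. Each camera call takes 0.05 s, during which the arm holds its last target. There are 200 camera calls.

## Working session

There is one attempt and no reset: what is moved stays moved. The work goes in short steps, Python scripts to look and compute and a tool call to move; the robot and the scene stay as the last step left them, time stands still between calls to the robot, and variables do not carry over. Pictures are saved under pics/ and viewed, about 8 in all and at most 12, crops included, and the job is handed in when it is done.

Besides the shell and the picture viewer there is one more tool, called after "Request:" by a JSON object that holds its "fn" and its "kwargs", one argument or row to a line. arm_command: Moves the arm, as the interface text tells. Its arguments: {"type":"object","properties":{"targets":{"type":"string"},"claw":{"type":"number"},"squeeze":{"type":"number"}},"required":["targets"]}

```bash
mkdir -p pics; ls; cat > h.py <<'E'
import numpy as np, cv2
from plant import status, camera, camera_params, manip, models
def ray(cam,uv,z,P=None):
    P=P or camera_params(cam); R=np.array(P["R"]);t=np.array(P["t"])
    d=R.T@np.array([(uv[0]-P["cx"])/P["fx"],(uv[1]-P["cy"])/P["fy"],1]); c=-R.T@t
    return c+d*(z-c[2])/d[2]
def proj(cam,X,P=None):
    P=P or camera_params(cam); x=np.array(P["R"])@np.array(X)+np.array(P["t"])
    return np.array([P["fx"]*x[0]/x[2]+P["cx"],P["fy"]*x[1]/x[2]+P["cy"]])
def save(n,im,s=1):
    cv2.imwrite("pics/"+n,cv2.resize(im[:,:,::-1],None,fx=s,fy=s,interpolation=cv2.INTER_CUBIC))
E
python3 - <<'E'
from h import *
ims=[camera(c) for c in("scene","top")]
save("a.png",ims[0],1.5);save("b.png",ims[1],1.5)
Z=dict(photometer=0,collar=.064,collar_pocket=.105,standard_amber=.012,standard_green=.012,standard_blue=.012,standards_block=0,tongs=.004,tongs_grip=.066,tongs_stand=0,beaker=0,erlenmeyer=0)
for n,z in Z.items():
  for c in("scene","top"):
    print(n,c,[(np.round(m["uv"]),round(m["conf"],2),np.round(ray(c,m["uv"],z)[:2],3)) for m in models.mark_of(n,c)[:3]])
for c in("scene","top"):
  P=camera_params(c);print(c,-np.array(P["R"]).T@P["t"])
s=status.get_state();print(s)
E
```

```text
pics
photometer scene [(array([264., 246.]), 0.89, array([ 0.505, -0.058]))]
photometer top [(array([283., 216.]), 0.62, array([ 0.513, -0.069]))]
collar scene [(array([263., 228.]), 0.71, array([ 0.504, -0.057]))]
collar top [(array([282., 214.]), 0.65, array([ 0.508, -0.063]))]
collar_pocket scene [(array([268., 218.]), 0.79, array([ 0.505, -0.074])), (array([302., 269.]), 0.42, array([ 0.42 , -0.239]))]
collar_pocket top [(array([286., 212.]), 0.76, array([ 0.508, -0.07 ]))]
standard_amber scene [(array([178., 204.]), 0.57, array([0.465, 0.251]))]
standard_amber top [(array([171., 237.]), 0.48, array([0.472, 0.261]))]
standard_green scene [(array([167., 211.]), 0.59, array([0.422, 0.254]))]
standard_green top [(array([340., 228.]), 0.42, array([ 0.467, -0.233]))]
standard_blue scene [(array([168., 212.]), 0.52, array([0.421, 0.244])), (array([159., 218.]), 0.37, array([0.386, 0.243]))]
standard_blue top [(array([177., 266.]), 0.56, array([0.387, 0.246]))]
standards_block scene []
standards_block top [(array([176., 251.]), 0.59, array([0.432, 0.251]))]
tongs scene [(array([316., 25
[... 1130 characters left out ...]
 'joints': array([ 1.19602838e+00,  1.50467735e-01,  1.43738088e+00,  2.57228522e-06,
        1.55379550e+00, -1.34004311e-01]), 'qd': array([-5.11876806e-04,  5.89697659e-04,  3.48344442e-04,  1.61181358e-05,
        1.45976966e-03,  3.71400828e-04]), 'joint_efforts': array([ 2.39072942e-04, -7.12806129e+01, -5.71054924e+01, -3.34730921e-04,
        1.44919657e-03, -1.99143426e-05]), 'position': array([0.13711767, 0.55838776, 0.23129447]), 'orientation': array([-7.71977713e-06,  1.20091293e-01,  9.92762852e-01, -2.45791766e-05]), 'contact_force': array([-0.57118112, -0.06613418,  0.02628436]), 'ft_torque': array([ 0.00496709,  0.01437884, -0.02229199]), 'gripper_width': 0.08529486014567876}
```

View pics/a.png

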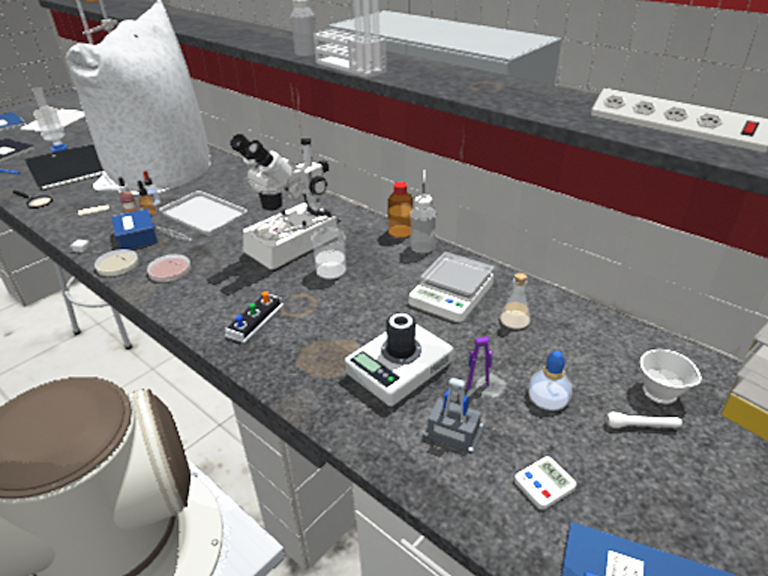

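View pics/b.png

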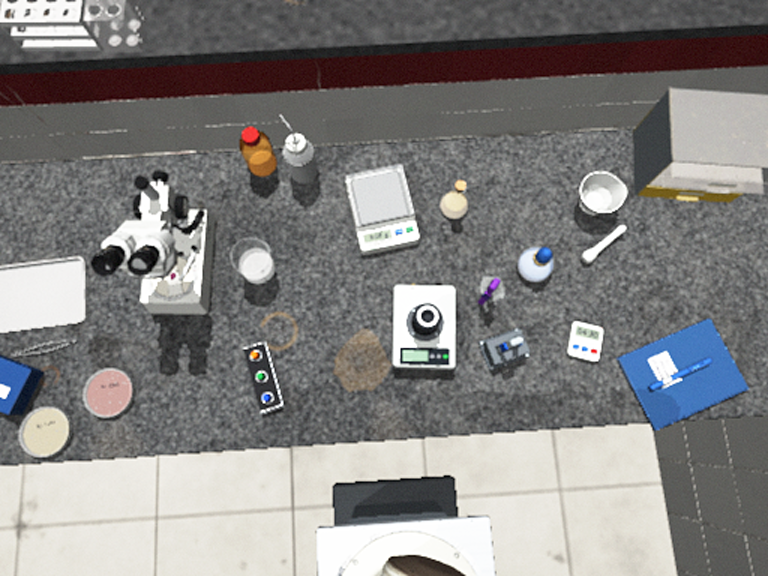

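The scene view shows the block at left with amber at its far end (264,297 px), the collar at (400,325), and the blue-plated tongs in the grey stand at (455,420). The purple look-alike is at (480,360). The top view agrees: the amber is at (256,354), the collar at (427,319) and the stand at (505,350). The networks give amber at about (0.47,0.255), the collar at (0.507,-0.068) and the stand at (0.458,-0.224).

```bash
cat >> h.py <<'E'
from scipy.spatial.transform import Rotation as Ro
def tool():
    s=status.get_state(); q=s["orientation"]; return s,np.array(s["position"]),Ro.from_quat([q[1],q[2],q[3],q[0]])
def go(p,yaw):
    "tool shift (cm) and turn (deg) to TCP p, pointing down, tool y at yaw deg ccw from world y"
    s,p0,R=tool(); c,n=np.cos(np.radians(yaw)),np.sin(np.radians(yaw))
    y=np.array([-n,c,0]);z=np.array([0,0,-1]);T=Ro.from_matrix(np.c_[np.cross(y,z),y,z])
    print("go",np.round(R.inv().apply(np.array(p)-p0)*100,2),np.round((R.inv()*T).as_rotvec(degrees=True),2),"dist",np.linalg.norm(np.array(p)-p0).round(3))
def say():
    s,p,R=tool(); y=R.as_matrix()[:,1]
    print("t",round(s["time"],2),"p",np.round(p,4),"yaw",round(np.degrees(np.arctan2(-y[0],y[1])),2),"F",np.round(s["contact_force"],1),"w",round(s["gripper_width"],4),"j",np.round(s["joints"],2))
E
python3 - <<'E'
from h import *
say();P=camera_params("wrist")
s,p,R=tool();print("cam in tool",R.inv().apply(-np.array(P["R"]).T@P["t"]-p),"\n",(np.array(P["R"])@R.as_matrix()).round(2),P["fx"])
go([.38,.24,.27],-10)
camera("top")
for n in("tongs_stand","standards_block"):
  for m in models.trace(n,"top")[:2]:
    c=max(cv2.findContours(m["mask"].astype(np.uint8),0,1)[0],key=cv2.contourArea); r=cv2.minAreaRect(c)
    b=np.array([ray("top",q,.03)[:2] for q in cv2.boxPoints(r)]); print(n,m["uv"],b.round(3).tolist())
E
```

```text
t 1.3 p [0.1371 0.5584 0.2313] yaw -13.79 F [-0.6 -0.1  0. ] w 0.0853 j [ 1.2   0.15  1.44  0.    1.55 -0.13]
cam in tool [ 0.06986143  0.00082028 -0.14166495] 
 [[-0.    1.   -0.  ]
 [-0.96 -0.   -0.27]
 [-0.27  0.    0.96]] 300.8035393099081
go [-31.18 -25.13  -3.87] [-0.   -0.   -3.79] dist 0.402
tongs_stand [336.9, 235.5] [[0.468, -0.169], [0.491, -0.25], [0.435, -0.263], [0.412, -0.184]]
standards_block [176.6, 253.2] [[0.485, 0.283], [0.495, 0.239], [0.369, 0.207], [0.36, 0.251]]
```

Request:
{"fn": "arm_command", "kwargs": {
  "targets": "-31 -25 -3.9 0 0 -4;-31 -25 -3.9 0 0 -4;-31 -25 -3.9 0 0 -4;-31 -25 -3.9 0 0 -4;-31 -25 -3.9 0 0 -4;-31 -25 -3.9 0 0 -4;-31 -25 -3.9 0 0 -4;-31 -25 -3.9 0 0 -4"
}}

```text
time: 2.25
position: [0.3792, 0.24, 0.2708]
orientation: [0.0, 0.085, 0.996, 0.0]
contact_force: [0.9, 0.7, 0.0]
gripper_width: 0.0853
```

Request:
{"fn": "arm_command", "kwargs": {
  "targets": "0 0 0 0 0 0;0 0 0 0 0 0"
}}

```text
time: 2.45
position: [0.3798, 0.2391, 0.2709]
orientation: [0.0, 0.087, 0.996, 0.0]
contact_force: [0.3, 0.3, 0.3]
gripper_width: 0.0853
```

```bash
python3 - <<'E'
from h import *
say();P=camera_params("wrist");im=camera("wrist");save("c.png",im,1.5)
for n,z in(("standard_amber",.012),("standard_green",.012),("standard_blue",.012),("standards_block",0)):
    print(n,[(np.round(m["uv"]),round(m["conf"],2),np.round(ray("wrist",m["uv"],z,P)[:2],4)) for m in models.mark_of(n,"wrist")[:3]])
hsv=cv2.cvtColor(im,cv2.COLOR_RGB2HSV)
for n,(a,b) in dict(amber=(8,22),green=(50,80),blue=(105,125)).items():
    m=cv2.inRange(hsv,(a,120,80),(b,255,255)); k,l,st,ce=cv2.connectedComponentsWithStats(m)
    for i in np.argsort(-st[1:,4])[:2]+1: print(n,st[i],ce[i].round(1),ray("wrist",ce[i],.03,P).round(4))
go([.37,-.2,.30],16)
E
```

```text
t 2.45 p [0.3798 0.2391 0.2709] yaw -9.96 F [0.3 0.3 0.3] w 0.0853 j [ 0.39 -0.13  1.64  0.    1.63 -1.01]
standard_amber []
standard_green []
standard_blue [(array([255., 168.]), 0.45, array([0.3869, 0.2446]))]
standards_block [(array([266., 196.]), 0.74, array([0.4323, 0.2522]))]
amber [274 221  11  15  77] [278.6 226.4] [0.4687 0.2625 0.03  ]
green [263 195   9  13  78] [267.  201.7] [0.4312 0.2525 0.03  ]
green [  7 255   8   7  42] [ 10.3 257.8] [ 0.4501 -0.1157  0.03  ]
blue [249 166  10  13  92] [253.6 172.1] [0.3887 0.2418 0.03  ]
blue [283 234   1   1   1] [283. 234.] [0.4809 0.2668 0.03  ]
go [ -6.57 -43.61  -2.94] [ 2.000e-02  3.000e-02 -2.567e+01] dist 0.442
```

Request:
{"fn": "arm_command", "kwargs": {
  "targets": "-6.6 -43.6 -2 0 0 -25.7;-6.6 -43.6 -2 0 0 -25.7;-6.6 -43.6 -2 0 0 -25.7;-6.6 -43.6 -2 0 0 -25.7;-6.6 -43.6 -2 0 0 -25.7;-6.6 -43.6 -2 0 0 -25.7;-6.6 -43.6 -2 0 0 -25.7;-6.6 -43.6 -2 0 0 -25.7"
}}

```text
time: 3.5
position: [0.3719, -0.1253, 0.2875]
orientation: [0.001, -0.14, 0.99, -0.0]
contact_force: [1.0, -0.2, 0.6]
gripper_width: 0.0857
```

Request:
{"fn": "arm_command", "kwargs": {
  "targets": "0 0 0 0 0 0;0 0 0 0 0 0;0 0 0 0 0 0"
}}

```text
time: 3.8
position: [0.3721, -0.1241, 0.2875]
orientation: [0.001, -0.141, 0.99, 0.0]
contact_force: [0.5, 0.5, -0.9]
gripper_width: 0.0853
```

```bash
python3 - <<'E'
from h import *
say();P=camera_params("wrist");im=camera("wrist");save("c.png",im,1.5)
for n,z in(("tongs",.004),("tongs_grip",.066),("tongs_stand",0),("collar_pocket",.105),("collar",.064)):
    print(n,[(np.round(m["uv"]),round(m["conf"],2),np.round(ray("wrist",m["uv"],z,P)[:2],4)) for m in models.mark_of(n,"wrist")[:3]])
for m in models.trace("tongs_stand","wrist")[:1]:
    r=cv2.minAreaRect(max(cv2.findContours(m["mask"].astype(np.uint8),0,1)[0],key=cv2.contourArea))
    print(r,np.array([ray("wrist",q,.03,P)[:2] for q in cv2.boxPoints(r)]).round(4).tolist())
E
```

```text
t 3.8 p [ 0.3721 -0.1241  0.2875] yaw 16.23 F [ 0.5  0.5 -0.9] w 0.0853 j [-0.52 -0.25  1.71  0.    1.68 -2.37]
tongs [(array([171., 264.]), 0.82, array([ 0.5649, -0.1976])), (array([466., 286.]), 0.67, array([0.4709, 0.2662])), (array([264., 255.]), 0.26, array([ 0.5101, -0.0618]))]
tongs_grip [(array([165., 284.]), 0.85, array([ 0.5599, -0.1914])), (array([161., 208.]), 0.69, array([ 0.4536, -0.219 ]))]
tongs_stand [(array([173., 194.]), 0.58, array([ 0.4533, -0.2198]))]
collar_pocket [(array([266., 292.]), 0.71, array([ 0.5085, -0.0643]))]
collar [(array([266., 292.]), 0.68, array([ 0.535 , -0.0546])), (array([266., 276.]), 0.56, array([ 0.5099, -0.0615]))]
((170.42929077148438, 197.236572265625), (44.41581726074219, 64.3123550415039), 88.21009063720703) [[0.4319, -0.266], [0.4048, -0.183], [0.4664, -0.166], [0.4947, -0.2526]]
```

View pics/c.png

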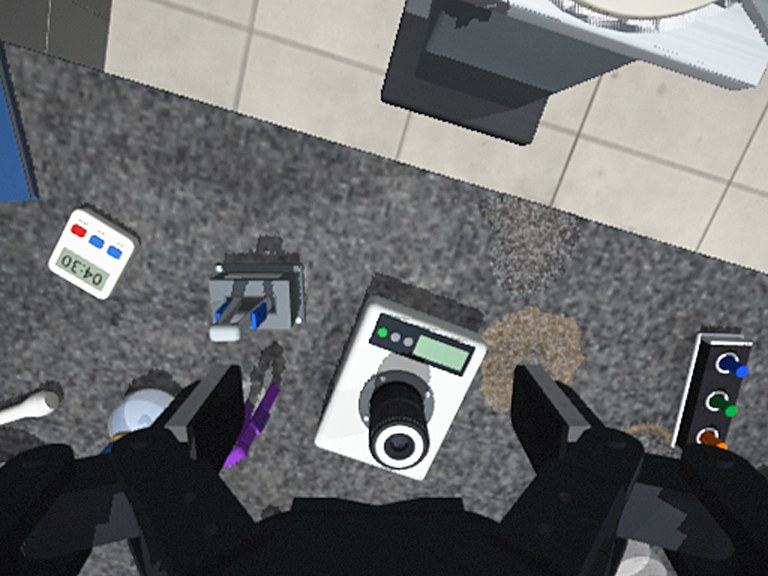

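The wrist view shows the tongs in the stand at (245,290), the purple look-alike clear of them at (255,410), and the collar at (400,440). I'll hover right over the stand.

```bash
python3 -c "
from h import *
go([.455,-.22,.20],17.5)"
```

```text
go [ -5.29 -11.47   8.77] [-0.03  0.08 -1.29] dist 0.154
```

Request:
{"fn": "arm_command", "kwargs": {
  "targets": "-5.3 -11.5 8.8 0 0 -1.3;-5.3 -11.5 8.8 0 0 -1.3;-5.3 -11.5 8.8 0 0 -1.3;-5.3 -11.5 8.8 0 0 -1.3;-5.3 -11.5 8.8 0 0 -1.3;-5.3 -11.5 8.8 0 0 -1.3;-5.3 -11.5 8.8 0 0 -1.3;-5.3 -11.5 8.8 0 0 -1.3"
}}

```text
time: 4.95
position: [0.4551, -0.2199, 0.2009]
orientation: [0.002, -0.153, 0.988, -0.001]
contact_force: [-0.1, -0.1, 0.7]
gripper_width: 0.0851
```

```bash
python3 - <<'E'
from h import *
say();P=camera_params("wrist");im=camera("wrist");save("d.png",im,1.5)
for n,z in(("tongs",.004),("tongs_grip",.066),("tongs_stand",0)):
    print(n,[(np.round(m["uv"]),round(m["conf"],2),np.round(ray("wrist",m["uv"],z,P)[:2],4)) for m in models.mark_of(n,"wrist")[:3]])
for m in models.trace("tongs_stand","wrist")[:1]:
    r=cv2.minAreaRect(max(cv2.findContours(m["mask"].astype(np.uint8),0,1)[0],key=cv2.contourArea))
    print(r,np.array([ray("wrist",q,.03,P)[:2] for q in cv2.boxPoints(r)]).round(4).tolist())
for z in (.082,.066,.05,.113): print(z,proj("wrist",[.455,-.22,z],P).round())
E
```

```text
t 4.95 p [ 0.4551 -0.2199  0.2009] yaw 17.54 F [-0.1 -0.1  0.7] w 0.0851 j [-0.6   0.02  1.64  0.    1.48 -2.48]
tongs [(array([249., 173.]), 0.73, array([ 0.4573, -0.2212])), (array([243., 258.]), 0.62, array([ 0.5621, -0.1962]))]
tongs_grip [(array([250., 189.]), 0.76, array([ 0.4585, -0.2189])), (array([241., 286.]), 0.58, array([ 0.5618, -0.1961]))]
tongs_stand [(array([251., 174.]), 0.93, array([ 0.4576, -0.2181]))]
((252.10818481445312, 172.0240936279297), (77.28608703613281, 55.291282653808594), 1.2453643083572388) [[0.4906, -0.2515], [0.4329, -0.2662], [0.4106, -0.1898], [0.4671, -0.171]]
0.082 [250. 189.]
0.066 [250. 185.]
0.05 [250. 181.]
0.113 [250. 199.]
```

View pics/d.png

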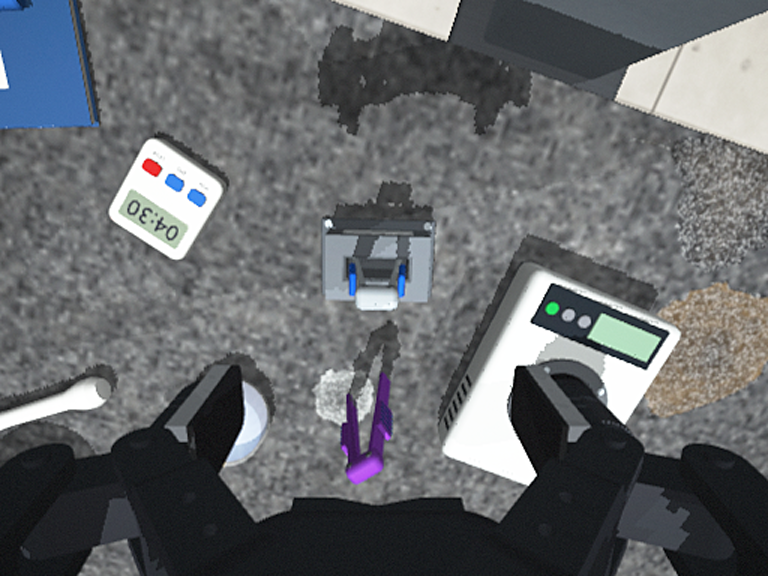

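```bash
python3 -c "
from h import *
go([.4575,-.2193,.047],16.5)"
```

```text
go [-0.22  0.03 15.3 ] [-0.05  0.1   1.02] dist 0.153
```

Request:
{"fn": "arm_command", "kwargs": {
  "targets": "-0.2 0 4 0 0.1 1;-0.2 0 8 0 0.1 1;-0.2 0 11 0 0.1 1;-0.2 0 13 0 0.1 1;-0.2 0 14.5 0 0.1 1;-0.2 0 15.3 0 0.1 1;-0.2 0 15.3 0 0.1 1",
  "claw": 5.5,
  "squeeze": 40
}}

```text
time: 5.9
position: [0.457, -0.2194, 0.0464]
orientation: [-0.0, -0.144, 0.99, 0.0]
contact_force: [-0.4, 0.2, 0.9]
gripper_width: 0.0553
```

Request:
{"fn": "arm_command", "kwargs": {
  "targets": "0 0 0 0 0 0;0 0 0 0 0 0;0 0 0 0 0 0;0 0 0 0 0 0;0 0 0 0 0 0",
  "claw": 3.2
}}

```text
time: 6.4
position: [0.4576, -0.2198, 0.0474]
orientation: [0.0, -0.144, 0.99, -0.001]
contact_force: [-0.1, -0.4, 6.8]
gripper_width: 0.032
```

```bash
python3 - <<'E'
from h import *
say();im=camera("wrist");save("e.png",im,1.5)
E
```

```text
t 6.4 p [ 0.4576 -0.2198  0.0474] yaw 16.52 F [-0.1 -0.4  6.8] w 0.032 j [-0.6   0.15  1.83 -0.    1.16 -2.46]
```

View pics/e.png

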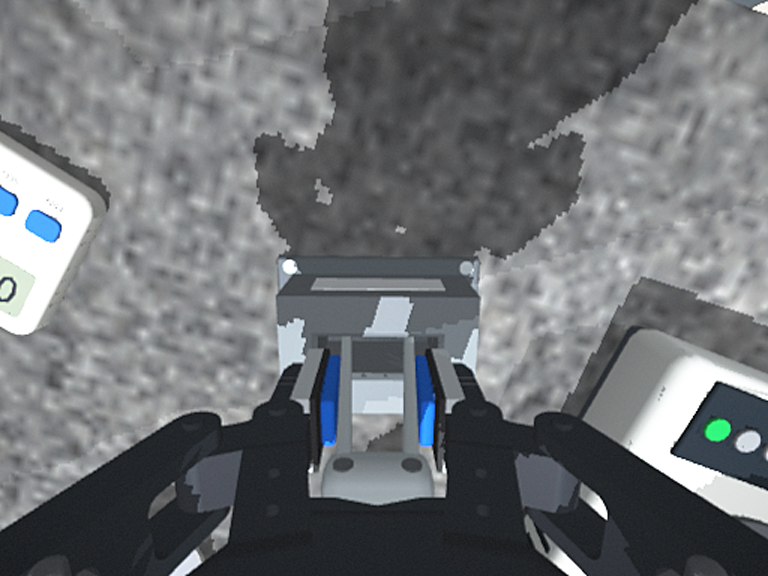

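The tongs are held by both blue plates, at (325,400) and (428,400). Next I lift them.

Request:
{"fn": "arm_command", "kwargs": {
  "targets": "0 0 -1 0 0 0;0 0 -3 0 0 0;0 0 -6 0 0 0;0 0 -10 0 0 0;0 0 -14 0 0 0;0 0 -17 0 0 0;0 0 -17 0 0 0;0 0 -17 0 0 0"
}}

```text
time: 7.25
position: [0.4574, -0.2196, 0.2181]
orientation: [0.001, -0.144, 0.99, -0.001]
contact_force: [0.3, 0.5, -1.6]
gripper_width: 0.0321
```

```bash
python3 - <<'E'
from h import *
say();P=camera_params("wrist");im=camera("wrist");save("f.png",im[100:384,130:390],3)
s,p,R=tool()
for d in ((0,0,.0434),(0,.0118,.0434),(0,-.0118,.0434),(0,.0153,.0434),(0,-.0153,.0434),(0,0,-.066)): print(d,((proj("wrist",p+R.apply(d),P)-[130,100])*3).round())
go([.471,.2625,.20],14.5)
E
```

```text
t 7.25 p [ 0.4574 -0.2196  0.2181] yaw 16.52 F [ 0.3  0.5 -1.6] w 0.0321 j [-0.6   0.01  1.61 -0.    1.51 -2.46]
(0, 0, 0.0434) [360. 356.]
(0, 0.0118, 0.0434) [414. 356.]
(0, -0.0118, 0.0434) [306. 356.]
(0, 0.0153, 0.0434) [430. 356.]
(0, -0.0153, 0.0434) [290. 356.]
(0, 0, -0.066) [354. 729.]
go [-15.03  45.81   1.67] [-0.06  0.01  2.02] dist 0.482
```

View pics/f.png

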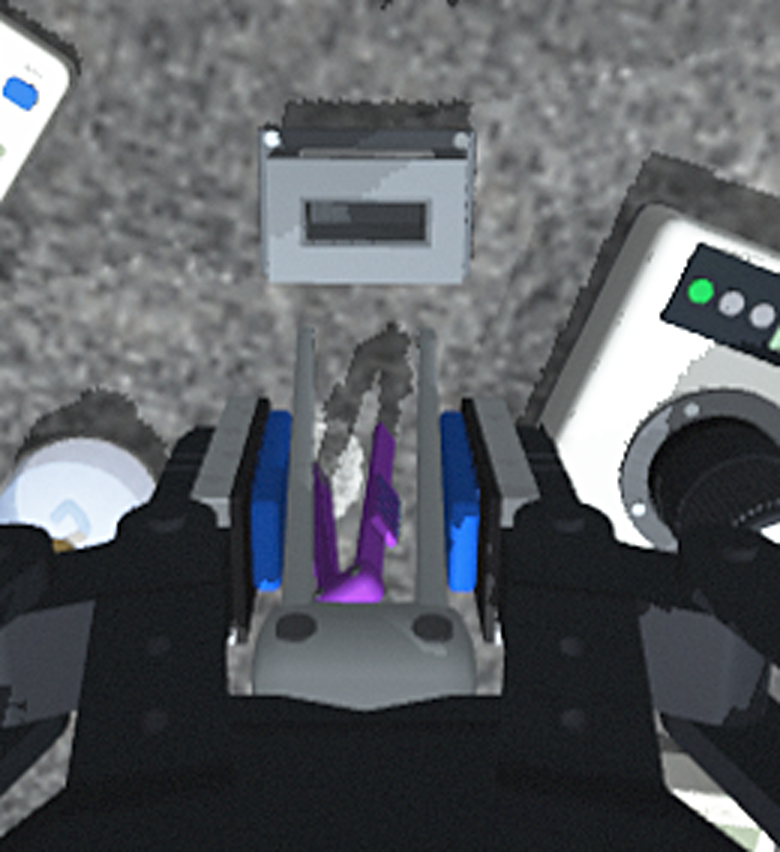

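The crop shows the leg tips at (305,325) and (427,325), about 1.4 mm to the tool's +y side of the prediction. The slot is clear at (366,222). I'll go to the amber.

Request:
{"fn": "arm_command", "kwargs": {
  "targets": "-15 45.8 1.7 0 0 2;-15 45.8 1.7 0 0 2;-15 45.8 1.7 0 0 2;-15 45.8 1.7 0 0 2;-15 45.8 1.7 0 0 2;-15 45.8 1.7 0 0 2;-15 45.8 1.7 0 0 2;-15 45.8 1.7 0 0 2"
}}

```text
time: 8.1
position: [0.4675, 0.182, 0.2016]
orientation: [-0.001, -0.126, 0.992, -0.001]
contact_force: [1.5, -0.6, -0.5]
gripper_width: 0.0321
```

```bash
python3 -c "
from h import *
say();go([.471,.2625,.14],14.5)"
```

```text
t 8.1 p [0.4675 0.182  0.2016] yaw 14.52 F [ 1.5 -0.6 -0.5] w 0.0321 j [ 0.22  0.01  1.65 -0.    1.48 -1.61]
go [-2.36  7.71  6.15] [-0.06 -0.08  0.02] dist 0.101
```

Request:
{"fn": "arm_command", "kwargs": {
  "targets": "-2.4 7.7 3 0 0 0;-2.4 7.7 5 0 0 0;-2.4 7.7 6.2 0 0 0;-2.4 7.7 6.2 0 0 0;-2.4 7.7 6.2 0 0 0"
}}

```text
time: 8.6
position: [0.4713, 0.2617, 0.1396]
orientation: [-0.001, -0.126, 0.992, -0.001]
contact_force: [-0.2, -0.5, -0.2]
gripper_width: 0.0321
```

```bash
python3 - <<'E'
from h import *
say();P=camera_params("wrist");im=camera("wrist");save("g.png",im[60:344,130:390],3)
s,p,R=tool(); o=np.array([130,60])
for d in ((.0005,.0014,.0434),(.0065,.0014,.0434)): print(d,((proj("wrist",p+R.apply(d),P)-o)*3).round())
hsv=cv2.cvtColor(im,cv2.COLOR_RGB2HSV);m=cv2.inRange(hsv,(5,120,80),(22,255,255)); k,l,st,ce=cv2.connectedComponentsWithStats(m)
for i in np.argsort(-st[1:,4])[:2]+1: print(st[i],ce[i].round(1),((ce[i]-o)*3).round(),[ray("wrist",ce[i],z,P).round(4) for z in(.03,.04)])
for z in(.012,.02,.04): print(z,((proj("wrist",[.471,.2625,z],P)-o)*3).round())
E
```

```text
t 8.6 p [0.4713 0.2617 0.1396] yaw 14.5 F [-0.2 -0.5 -0.2] w 0.0321 j [ 0.36  0.13  1.65 -0.    1.36 -1.46]
(0.0005, 0.0014, 0.0434) [364. 480.]
(0.0065, 0.0014, 0.0434) [364. 454.]
[244 182  15  13 106] [251.2 186.7] [364. 380.] [array([0.4657, 0.2613, 0.03  ]), array([0.4632, 0.2607, 0.04  ])]
[253 201   4   2   4] [254.5 201.5] [374. 424.] [array([0.4778, 0.2674, 0.03  ]), array([0.4749, 0.2665, 0.04  ])]
0.012 [363. 383.]
0.02 [363. 390.]
0.04 [363. 408.]
```

View pics/g.png

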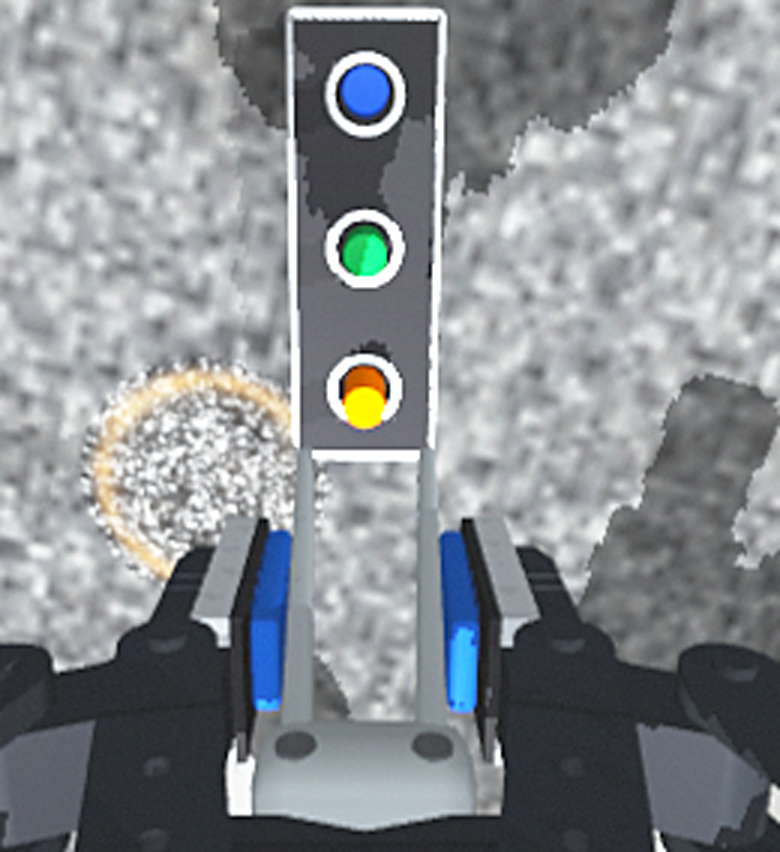

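The crop shows the amber rod top at (364,408), exactly where its estimated position projects, and the tips sit squarely in line with it.

```bash
python3 -c "
from h import *
go([.4723,.2613,.0685],14.3)"
```

```text
go [-0.05 -0.04  7.18] [-0.07 -0.04  0.16] dist 0.072
```

Request:
{"fn": "arm_command", "kwargs": {
  "targets": "-0.1 -0.1 2 0 0 0;-0.1 -0.1 4 0 0 0;-0.1 -0.1 5.5 0 0 0;-0.1 -0.1 6.5 0 0 0;-0.1 -0.1 7.2 0 0 0;-0.1 -0.1 7.2 0 0 0;-0.1 -0.1 7.2 0 0 0"
}}

```text
time: 9.35
position: [0.4733, 0.2608, 0.069]
orientation: [0.0, -0.126, 0.992, -0.001]
contact_force: [-0.7, -0.2, -0.3]
gripper_width: 0.0318
```

Request:
{"fn": "arm_command", "kwargs": {
  "targets": "0 0 0 0 0 0;0 0 0 0 0 0;0 0 0 0 0 0;0 0 0 0 0 0;0 0 0 0 0 0;0 0 0 0 0 0",
  "claw": 2.6,
  "squeeze": 30
}}

```text
time: 9.95
position: [0.4735, 0.2609, 0.0692]
orientation: [0.0, -0.126, 0.992, -0.0]
contact_force: [-0.8, -0.1, 3.6]
gripper_width: 0.0271
```

Request:
{"fn": "arm_command", "kwargs": {
  "targets": "0 0 -0.5 0 0 0;0 0 -1 0 0 0;0 0 -2 0 0 0;0 0 -4 0 0 0;0 0 -7 0 0 0;0 0 -9 0 0 0;0 0 -11 0 0 0;0 0 -11 0 0 0"
}}

```text
time: 10.75
position: [0.4743, 0.2614, 0.1826]
orientation: [0.003, -0.126, 0.992, 0.0]
contact_force: [0.3, 0.8, -0.1]
gripper_width: 0.027
```

```bash
python3 - <<'E'
from h import *
say();im=camera("wrist");save("h.png",im[60:344,130:390],2)
go([.509,-.067,.22],14.5)
E
```

```text
t 10.75 p [0.4743 0.2614 0.1826] yaw 14.46 F [ 0.3  0.8 -0.1] w 0.027 j [ 0.36  0.1   1.59 -0.    1.44 -1.46]
go [  4.77 -32.66  -3.92] [-0.04  0.18 -0.05] dist 0.332
```

View pics/h.png

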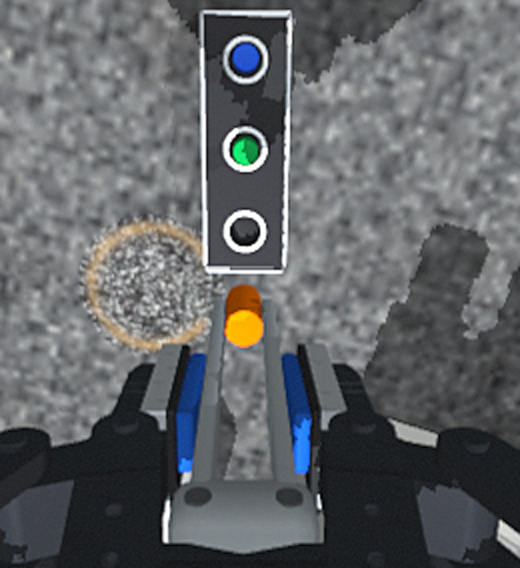

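The crop shows the amber rod held upright between the tips at (245,315), its recess empty, and green and blue still in place. I'll move over the collar.

Request:
{"fn": "arm_command", "kwargs": {
  "targets": "2 -10 -3.9 0 0 0;4.8 -32.7 -3.9 0 0.2 0;4.8 -32.7 -3.9 0 0.2 0;4.8 -32.7 -3.9 0 0.2 0;4.8 -32.7 -3.9 0 0.2 0;4.8 -32.7 -3.9 0 0.2 0;4.8 -32.7 -3.9 0 0.2 0;4.8 -32.7 -3.9 0 0.2 0"
}}

```text
time: 11.6
position: [0.5088, -0.0712, 0.2191]
orientation: [-0.001, -0.124, 0.992, -0.001]
contact_force: [-0.1, 0.2, -0.6]
gripper_width: 0.027
```

Request:
{"fn": "arm_command", "kwargs": {
  "targets": "0 0 0 0 0 0;0 0 0 0 0 0"
}}

```text
time: 11.8
position: [0.5085, -0.0708, 0.2184]
orientation: [-0.001, -0.124, 0.992, -0.0]
contact_force: [0.7, 0.2, -0.4]
gripper_width: 0.0269
```

```bash
python3 - <<'E'
from h import *
say();P=camera_params("wrist");im=camera("wrist");save("i.png",im[60:344,130:390],3)
s,p,R=tool(); o=np.array([130,60])
print("rod top, bottom",[((proj("wrist",p+R.apply(d),P)-o)*3).round() for d in((.002,.0025,.0284),(.002,.0025,.0564))])
print(R.as_matrix().round(4))
for n,z in(("collar_pocket",.105),("collar",.064)):
    print(n,[(np.round(m["uv"]),((m["uv"]-o)*3).round(),round(m["conf"],2),np.round(ray("wrist",m["uv"],z,P)[:2],4)) for m in models.mark_of(n,"wrist")[:2]])
m=cv2.inRange(im,(200,200,200),(255,255,255)); k,l,st,ce=cv2.connectedComponentsWithStats(m)
for i in np.argsort(-st[1:,4])[:4]+1: print(st[i],((ce[i]-o)*3).round(), ray("wrist",st[i][:2]+st[i][2:4]/2-.5,.114,P).round(4))
for z in(.105,.114): print(z,((proj("wrist",[.509,-.066,z],P)-o)*3).round())
E
```

```text
t 11.8 p [ 0.5085 -0.0708  0.2184] yaw 14.22 F [ 0.7  0.2 -0.4] w 0.0269 j [-0.29  0.03  1.6  -0.    1.52 -2.11]
rod top, bottom [array([372., 497.]), array([371., 452.])]
[[-9.692e-01 -2.464e-01 -2.200e-03]
 [-2.464e-01  9.692e-01 -1.000e-03]
 [ 2.400e-03 -5.000e-04 -1.000e+00]]
collar_pocket [(array([259., 192.]), array([388., 396.]), 0.81, array([ 0.5065, -0.0628])), (array([248., 206.]), array([354., 440.]), 0.63, array([ 0.5219, -0.0693]))]
collar [(array([256., 187.]), array([379., 380.]), 0.71, array([ 0.5124, -0.0633]))]
[ 187   87   63  150 3870] [262. 343.] [ 0.4874 -0.1033  0.114 ]
[ 268  106   67  132 2690] [509. 350.] [ 0.4786 -0.0346  0.114 ]
[ 406    0  106   37 1569] [1009. -136.] [0.3413 0.044  0.114 ]
[  27  192   42   43 1161] [-246.  458.] [ 0.5674 -0.2366  0.114 ]
0.105 [375. 401.]
0.114 [376. 410.]
```

View pics/i.png

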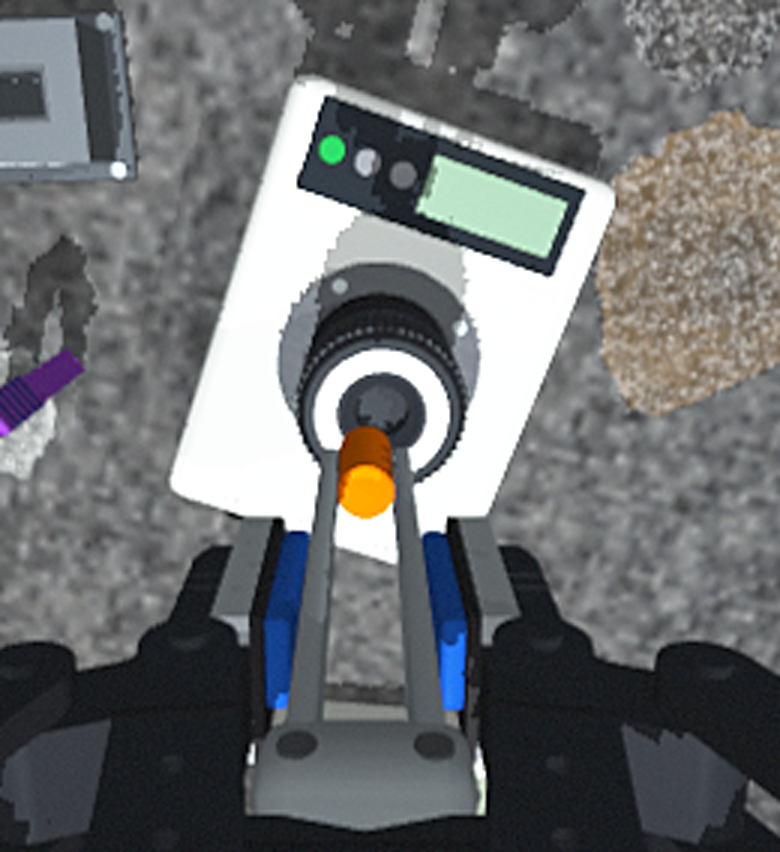

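The crop shows the collar's white ring centred at about (383,413), and the rod from (367,453) at its bottom to (367,492) at its top. That puts the collar axis near (0.5093,-0.0639).

```bash
python3 -c "
from h import *
go([.5121,-.0649,.163],14.5)"
```

```text
go [-0.48  0.44  5.59] [-0.04 -0.11 -0.2 ] dist 0.056
```

Request:
{"fn": "arm_command", "kwargs": {
  "targets": "-0.5 0.4 1 0 -0.1 -0.2;-0.5 0.4 2.5 0 -0.1 -0.2;-0.5 0.4 3.8 0 -0.1 -0.2;-0.5 0.4 4.4 0 -0.1 -0.2;-0.5 0.4 4.4 0 -0.1 -0.2"
}}

```text
time: 12.45
position: [0.5121, -0.0649, 0.1739]
orientation: [-0.001, -0.126, 0.992, -0.0]
contact_force: [-0.2, 0.3, 0.2]
gripper_width: 0.0271
```

```bash
python3 - <<'E'
from h import *
say();im=camera("wrist");save("j.png",im[60:344,130:390],3)
go([.5121,-.0649,.1626],14.5)
E
```

```text
t 12.45 p [ 0.5121 -0.0649  0.1739] yaw 14.52 F [-0.2  0.3  0.2] w 0.0271 j [-0.27  0.06  1.66 -0.    1.43 -2.1 ]
go [0.02 0.02 1.21] [-0.03 -0.03  0.01] dist 0.012
```

View pics/j.png

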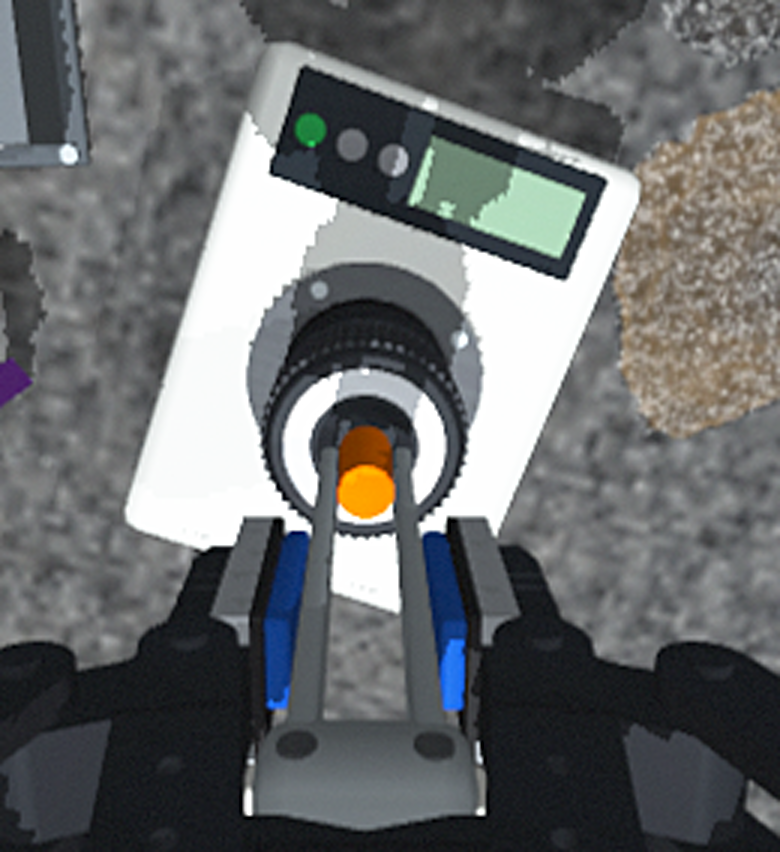

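The rod's lower end at (367,453) now sits over the centre of the pocket mouth at (365,449), so I lower it.

Request:
{"fn": "arm_command", "kwargs": {
  "targets": "0 0 0.4 0 0 0;0 0 0.7 0 0 0;0 0 0.95 0 0 0;0 0 1.1 0 0 0;0 0 1.1 0 0 0;0 0 1.1 0 0 0"
}}

```text
time: 13.1
position: [0.5124, -0.0651, 0.1638]
orientation: [-0.0, -0.126, 0.992, -0.0]
contact_force: [-0.4, -0.1, -0.4]
gripper_width: 0.0268
```

Request:
{"fn": "arm_command", "kwargs": {
  "targets": "0 0 0.1 0 0 0;0 0 0.15 0 0 0;0 0 0.15 0 0 0;0 0 0.15 0 0 0"
}}

```text
time: 13.5
position: [0.5124, -0.0651, 0.1623]
orientation: [-0.0, -0.126, 0.992, -0.0]
contact_force: [-0.0, -0.0, -0.5]
gripper_width: 0.0271
```

Request:
{"fn": "arm_command", "kwargs": {
  "targets": "0 0 0.05 0 0 0;0 0 0.05 0 0 0;0 0 0.05 0 0 0;0 0 0.05 0 0 0",
  "claw": 3.2
}}

```text
time: 13.9
position: [0.5125, -0.0651, 0.1618]
orientation: [-0.0, -0.126, 0.992, -0.0]
contact_force: [-0.4, 0.6, -1.2]
gripper_width: 0.0318
```

Request:
{"fn": "arm_command", "kwargs": {
  "targets": "0 0 -1 0 0 0;0 0 -2.5 0 0 0;0 0 -4.5 0 0 0;0 0 -6 0 0 0;0 0 -6 0 0 0;0 0 -6 0 0 0"
}}

```text
time: 14.5
position: [0.5125, -0.065, 0.2218]
orientation: [-0.0, -0.126, 0.992, -0.0]
contact_force: [-0.7, 0.5, -1.4]
gripper_width: 0.0322
```

```bash
python3 - <<'E'
from h import *
say();P=camera_params("wrist");im=camera("wrist");save("k.png",im[60:344,130:390],2.5)
hsv=cv2.cvtColor(im,cv2.COLOR_RGB2HSV);m=cv2.inRange(hsv,(5,120,80),(22,255,255)); k,l,st,ce=cv2.connectedComponentsWithStats(m)
for i in np.argsort(-st[1:,4])[:2]+1: print(st[i],ce[i].round(1),[ray("wrist",ce[i],z,P).round(4) for z in(.125,.133)])
go([.4576,-.2198,.22],16.5)
go([.4576,-.2198,.048],16.5)
E
```

```text
t 14.5 p [ 0.5125 -0.065   0.2218] yaw 14.51 F [-0.7  0.5 -1.4] w 0.0322 j [-0.28  0.03  1.59 -0.    1.52 -2.1 ]
[244 182  16  23 283] [251.4 193.1] [array([ 0.509 , -0.0647,  0.125 ]), array([ 0.5069, -0.0653,  0.133 ])]
[  2 206  29  27 169] [ 21.2 214.5] [array([ 0.5755, -0.2473,  0.125 ]), array([ 0.5711, -0.2417,  0.133 ])]
go [  9.17 -13.62   0.14] [-0.01 -0.06 -2.  ] dist 0.164
go [  9.15 -13.61  17.34] [-0.01 -0.06 -2.  ] dist 0.239
```

View pics/k.png

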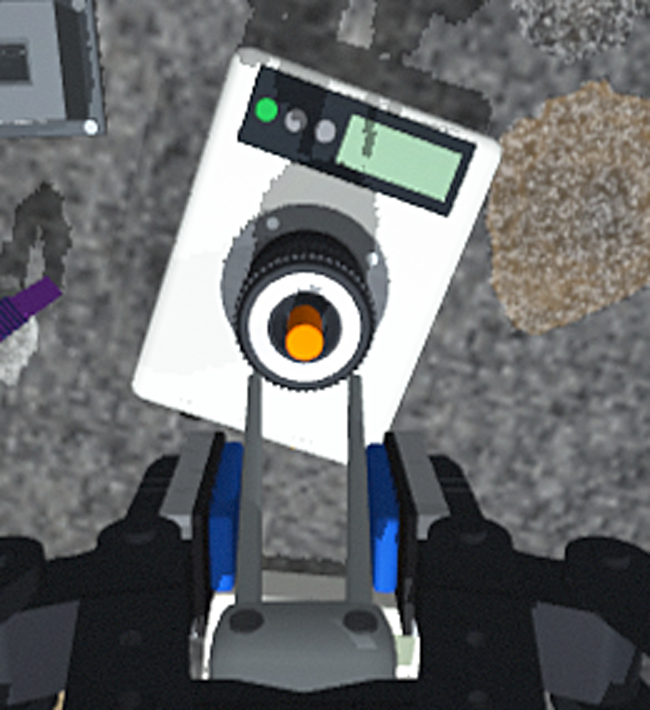

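The amber rod stands in the pocket at (305,340). Next I return the tongs.

Request:
{"fn": "arm_command", "kwargs": {
  "targets": "4 -6 0 0 0 -1;9.2 -13.6 0.1 0 0 -2;9.2 -13.6 0.1 0 0 -2;9.2 -13.6 0.1 0 0 -2;9.2 -13.6 0.1 0 0 -2;9.2 -13.6 0.1 0 0 -2;9.2 -13.6 0.1 0 0 -2;9.2 -13.6 0.1 0 0 -2"
}}

```text
time: 15.35
position: [0.4577, -0.2186, 0.2203]
orientation: [-0.0, -0.144, 0.99, -0.0]
contact_force: [0.8, 0.3, -0.6]
gripper_width: 0.032
```

```bash
python3 - <<'E'
from h import *
say()
go([.4576,-.2198,.048],16.5)
E
```

```text
t 15.35 p [ 0.4577 -0.2186  0.2203] yaw 16.6 F [ 0.8  0.3 -0.6] w 0.032 j [-0.6   0.01  1.61 -0.    1.52 -2.46]
go [ 0.02 -0.11 17.23] [ 0.   -0.05  0.1 ] dist 0.172
```

Request:
{"fn": "arm_command", "kwargs": {
  "targets": "0 -0.1 4 0 0 0.1;0 -0.1 8 0 0 0.1;0 -0.1 11 0 0 0.1;0 -0.1 12.5 0 0 0.1;0 -0.1 12.5 0 0 0.1;0 -0.1 12.5 0 0 0.1"
}}

```text
time: 15.95
position: [0.4583, -0.2193, 0.096]
orientation: [-0.0, -0.144, 0.99, -0.0]
contact_force: [0.5, -0.4, -1.0]
gripper_width: 0.0321
```

```bash
python3 - <<'E'
from h import *
say()
go([.4576,-.2198,.0476],16.5)
E
```

```text
t 15.95 p [ 0.4583 -0.2193  0.096 ] yaw 16.55 F [ 0.5 -0.4 -1. ] w 0.0321 j [-0.6   0.1   1.78 -0.    1.27 -2.46]
go [ 0.08 -0.03  4.84] [-0.02 -0.04  0.05] dist 0.048
```

Request:
{"fn": "arm_command", "kwargs": {
  "targets": "0.08 -0.03 0.5 0 0 0;0.08 -0.03 1.2 0 0 0;0.08 -0.03 2 0 0 0;0.08 -0.03 2.5 0 0 0;0.08 -0.03 2.5 0 0 0"
}}

```text
time: 16.45
position: [0.4572, -0.2196, 0.0701]
orientation: [-0.001, -0.144, 0.99, 0.0]
contact_force: [0.5, -0.5, -0.6]
gripper_width: 0.032
```

Request:
{"fn": "arm_command", "kwargs": {
  "targets": "0 0 0.8 0 0 0;0 0 1.6 0 0 0;0 0 2.2 0 0 0;0 0 2.3 0 0 0;0 0 2.3 0 0 0"
}}

```text
time: 16.95
position: [0.4571, -0.2195, 0.0468]
orientation: [-0.001, -0.144, 0.99, 0.0]
contact_force: [1.0, 0.1, -1.0]
gripper_width: 0.0321
```

Request:
{"fn": "arm_command", "kwargs": {
  "targets": "0 0 0.1 0 0 0;0 0 0.2 0 0 0;0 0 0.2 0 0 0"
}}

```text
time: 17.25
position: [0.4576, -0.2198, 0.0454]
orientation: [-0.0, -0.144, 0.99, -0.0]
contact_force: [0.2, 1.3, 7.1]
gripper_width: 0.0317
```

Request:
{"fn": "arm_command", "kwargs": {
  "targets": "0 0 0 0 0 0;0 0 0 0 0 0;0 0 0 0 0 0;0 0 0 0 0 0",
  "claw": 5.5
}}

```text
time: 17.65
position: [0.4575, -0.2198, 0.0454]
orientation: [-0.0, -0.144, 0.99, 0.0]
contact_force: [-0.2, 0.5, 0.1]
gripper_width: 0.0548
```

Request:
{"fn": "arm_command", "kwargs": {
  "targets": "0 0 -2 0 0 0;0 0 -5 0 0 0;0 0 -9 0 0 0;0 0 -13 0 0 0;0 0 -17 0 0 0;0 0 -17 0 0 0;0 0 -17 0 0 0"
}}

```text
time: 18.35
position: [0.4578, -0.2199, 0.2158]
orientation: [0.0, -0.144, 0.99, -0.0]
contact_force: [0.4, 0.3, -0.5]
gripper_width: 0.0548
```

```bash
python3 - <<'E'
from h import *
say();P=camera_params("wrist");im=camera("wrist");save("l.png",im,1)
for n,z in(("tongs_grip",.066),("tongs_stand",0)):
    print(n,[(np.round(m["uv"]),round(m["conf"],2),np.round(ray("wrist",m["uv"],z,P)[:2],4)) for m in models.mark_of(n,"wrist")[:2]])
h=cv2.inRange(cv2.cvtColor(im,cv2.COLOR_RGB2HSV),(105,120,60),(125,255,255))
k,l,st,ce=cv2.connectedComponentsWithStats(h)
for i in np.argsort(-st[1:,4])[:4]+1: print(st[i],ce[i].round(1),ray("wrist",ce[i],.07,P).round(4))
for y in(20,0,-20,-40,-60): go([.5093,-.0639,.17],y)
E
```

```text
t 18.35 p [ 0.4578 -0.2199  0.2158] yaw 16.54 F [ 0.4  0.3 -0.5] w 0.0548 j [-0.6   0.02  1.61 -0.    1.51 -2.46]
tongs_grip [(array([255., 179.]), 0.78, array([ 0.454 , -0.2165])), (array([245., 277.]), 0.76, array([ 0.5616, -0.1948]))]
tongs_stand [(array([253., 167.]), 0.65, array([ 0.4541, -0.2181]))]
[   0    0   73   90 4970] [33.5 46. ] [ 0.394  -0.4357  0.07  ]
[130 126  12  11  87] [135.5 130.6] [ 0.4402 -0.3372  0.07  ]
[116 116  12  11  86] [121.1 121.2] [ 0.4354 -0.3516  0.07  ]
[234 170   5  21  85] [236.2 179.6] [ 0.4586 -0.234   0.07  ]
go [-9.43 13.43  4.41] [ 0.1  -0.12 -3.46] dist 0.17
go [-9.43 13.43  4.41] [ 0.08 -0.14 16.54] dist 0.17
go [-9.43 13.43  4.41] [ 0.05 -0.15 36.54] dist 0.17
go [-9.43 13.43  4.41] [ 3.000e-02 -1.600e-01  5.654e+01] dist 0.17
go [-9.43 13.43  4.41] [-0.   -0.17 76.54] dist 0.17
```

The tongs are standing in their slot: floor contact gave 7 N, and the plates show where they were at the start. Now the collar.

Request:
{"fn": "arm_command", "kwargs": {
  "targets": "-4 6 1 0 0 0;-9.5 13.3 1 0 0 2;-9.5 13.3 1 0 0 2;-9.5 13.3 1 0 0 2;-9.5 13.3 1 0 0 2;-9.5 13.3 1 0 0 2;-9.5 13.3 1 0 0 2",
  "claw": 8.5
}}

```text
time: 19.2
position: [0.5101, -0.0661, 0.2038]
orientation: [-0.002, -0.126, 0.992, 0.001]
contact_force: [-0.8, -0.0, 0.1]
gripper_width: 0.0851
```

```bash
python3 - <<'E'
from h import *
say();P=camera_params("wrist");im=camera("wrist");save("m.png",im[60:344,130:390],3)
for n,z in(("collar_pocket",.105),("standard_amber",.105)):
    print(n,[(np.round(m["uv"]),round(m["conf"],2),np.round(ray("wrist",m["uv"],z,P)[:2],4)) for m in models.mark_of(n,"wrist")[:2]])
go([.511,-.0654,.083],14.5)
E
```

```text
t 19.2 p [ 0.5101 -0.0661  0.2038] yaw 14.47 F [-0.8 -0.   0.1] w 0.0851 j [-0.28  0.04  1.62 -0.    1.49 -2.1 ]
collar_pocket [(array([252., 195.]), 0.64, array([ 0.5084, -0.0643])), (array([126.,  87.]), 0.3, array([ 0.45  , -0.1777]))]
standard_amber [(array([250., 198.]), 0.72, array([ 0.5113, -0.0656]))]
go [-1.200e-01  1.000e-02  1.211e+01] [ 0.09 -0.14 -0.05] dist 0.121
```

Request:
{"fn": "arm_command", "kwargs": {
  "targets": "-0.1 0 3 0.1 -0.1 0;-0.1 0 6 0.1 -0.1 0;-0.1 0 9 0.1 -0.1 0;-0.1 0 11 0.1 -0.1 0;-0.1 0 12.1 0.1 -0.1 0;-0.1 0 12.1 0.1 -0.1 0;-0.1 0 12.1 0.1 -0.1 0"
}}

```text
time: 20.05
position: [0.5113, -0.066, 0.084]
orientation: [0.0, -0.126, 0.992, -0.0]
contact_force: [0.5, 0.3, 0.9]
gripper_width: 0.0849
```

Request:
{"fn": "arm_command", "kwargs": {
  "targets": "0 0 0 0 0 0;0 0 0 0 0 0;0 0 0 0 0 0;0 0 0 0 0 0;0 0 0 0 0 0;0 0 0 0 0 0",
  "claw": 4.5,
  "squeeze": 60
}}

```text
time: 20.65
position: [0.5118, -0.0663, 0.085]
orientation: [0.001, -0.126, 0.992, -0.001]
contact_force: [-0.8, -1.9, 7.1]
gripper_width: 0.0485
```

Request:
{"fn": "arm_command", "kwargs": {
  "targets": "0 0 0.1 0 0 3;0 0 0.1 0 0 7;0 0 0.1 0 0 11;0 0 0.1 0 0 15;0 0 0.1 0 0 15"
}}

```text
time: 21.15
position: [0.5122, -0.0664, 0.085]
orientation: [0.002, 0.006, 1.0, -0.001]
contact_force: [-2.6, 1.0, 7.8]
gripper_width: 0.0483
```

```bash
python3 -c "
from h import *
say();print(status.get_state()['ft_torque'])"
```

```text
t 21.15 p [ 0.5122 -0.0664  0.085 ] yaw -0.72 F [-2.6  1.   7.8] w 0.0483 j [-0.28  0.12  1.77 -0.    1.24 -1.84]
[ 0.13092699  0.44580843 -0.11996142]
```

Request:
{"fn": "arm_command", "kwargs": {
  "targets": "0 0 0.15 0 0 4;0 0 0.15 0 0 8;0 0 0.15 0 0 12;0 0 0.15 0 0 16;0 0 0.15 0 0 16"
}}

```text
time: 21.65
position: [0.5122, -0.0664, 0.0836]
orientation: [0.002, 0.146, 0.989, -0.001]
contact_force: [-1.0, -0.5, -2.0]
gripper_width: 0.0482
```

Request:
{"fn": "arm_command", "kwargs": {
  "targets": "0 0 0.15 0 0 0;0 0 0.3 0 0 0;0 0 0.45 0 0 0;0 0 0.45 0 0 0;0 0 0.45 0 0 0"
}}

```text
time: 22.15
position: [0.5123, -0.0664, 0.0793]
orientation: [0.002, 0.146, 0.989, -0.001]
contact_force: [-0.5, -0.5, 1.7]
gripper_width: 0.0485
```

```bash
python3 -c "
from h import *
say();print(status.get_state()['ft_torque'])"
```

```text
t 22.15 p [ 0.5123 -0.0664  0.0793] yaw -16.77 F [-0.5 -0.5  1.7] w 0.0485 j [-0.28  0.13  1.78 -0.    1.23 -1.56]
[0.05968817 0.2117681  0.07041237]
```

The keyways found the pins: z dropped and the force eased. Now I press it home.

Request:
{"fn": "arm_command", "kwargs": {
  "targets": "0 0 0.15 0 0 0;0 0 0.3 0 0 0;0 0 0.45 0 0 0;0 0 0.6 0 0 0;0 0 0.6 0 0 0;0 0 0.6 0 0 0",
  "squeeze": 100
}}

```text
time: 22.75
position: [0.5123, -0.0664, 0.0736]
orientation: [0.002, 0.146, 0.989, -0.001]
contact_force: [-4.3, 0.7, 9.4]
gripper_width: 0.0477
```

Request:
{"fn": "arm_command", "kwargs": {
  "targets": "0 0 0.15 0 0 0;0 0 0.3 0 0 0;0 0 0.3 0 0 0;0 0 0.3 0 0 0"
}}

```text
time: 23.15
position: [0.5125, -0.0665, 0.0734]
orientation: [0.003, 0.146, 0.989, -0.001]
contact_force: [-22.6, 5.4, 50.2]
gripper_width: 0.0476
```

Request:
{"fn": "arm_command", "kwargs": {
  "targets": "0 0 0.1 0 0 0;0 0 0.1 0 0 0;0 0 0.1 0 0 0"
}}

```text
time: 23.45
position: [0.5125, -0.0665, 0.0735]
orientation: [0.003, 0.146, 0.989, -0.001]
contact_force: [-10.0, 2.4, 23.7]
gripper_width: 0.0474
```

```bash
python3 - <<'E'
from h import *
say();im=camera("scene");t=camera("top")
a=cv2.resize(im[120:310,130:370],(800,633))[:590]; P=camera_params("wrist"); w=camera("wrist")
L=cv2.resize(im[190:310,140:360],(440,240)); L2=cv2.resize(im[190:310,230:350],(360,360));T=cv2.resize(t[180:280,140:380],(440,183))
C=np.zeros((560,800,3),np.uint8); C[:240,:440]=L; C[:360,440:]=L2; C[245:428,:440]=T; C[360:560,440:707]=cv2.resize(w,(267,200))
save("n.png",C)
for n,z in(("standard_amber",.093),("collar_pocket",.093)):
    print(n,[(np.round(m["uv"]),round(m["conf"],2),np.round(ray("wrist",m["uv"],z,P)[:2],4)) for m in models.mark_of(n,"wrist")[:2]])
for n in("beaker","erlenmeyer","tongs_grip"): print(n,[(np.round(ray("top",m["uv"],.066 if n[0]=="t" else 0)[:2],3),round(m["conf"],2)) for m in models.mark_of(n,"top")[:3]])
E
```

```text
t 23.45 p [ 0.5125 -0.0665  0.0735] yaw -16.74 F [-10.    2.4  23.7] w 0.0474 j [-0.28  0.14  1.79 -0.    1.21 -1.56]
standard_amber [(array([248., 266.]), 0.91, array([ 0.5104, -0.0662]))]
collar_pocket [(array([252., 264.]), 0.88, array([ 0.5099, -0.0642]))]
beaker [(array([0.652, 0.246]), 0.95)]
erlenmeyer [(array([ 0.76 , -0.145]), 0.88)]
tongs_grip [(array([0.426, 0.241]), 0.62), (array([ 0.463, -0.219]), 0.61), (array([ 0.509, -0.059]), 0.27)]
```

View pics/n.png

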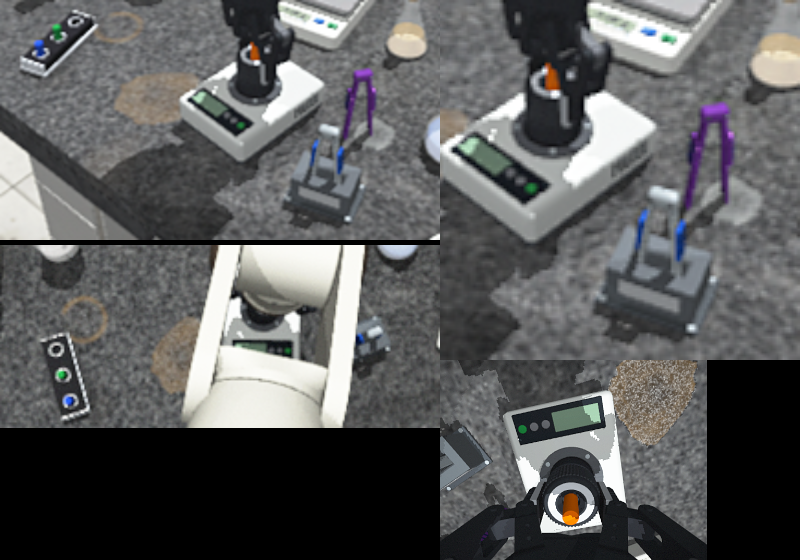

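The last views show the amber standard upright in the gripped collar, the tongs upright in their stand, and green and blue still in the block. The beaker and flask have not moved.

```bash
python3 -c "
from h import *
say();print(manip.job_done())"
```

```text
t 23.85 p [ 0.5126 -0.0665  0.0735] yaw -16.74 F [-11.2   2.6  24. ] w 0.0479 j [-0.28  0.14  1.79 -0.    1.21 -1.56]
the job is handed in; nothing more can be done
None
```

The job is handed in at 23.9 s of the 54 s allowed, with the gripper still holding the collar pressed against its hard stop at about 24 N.

- **Amber standard:** I lifted it from its recess with the tongs, set it upright in the collar pocket while the collar was still up, and the fingers never touched the glass.
- **Tongs:** They are back in their stand. Floor contact gave 7 N when I set them down, and the last pictures show them upright.
- **Collar:** The keyways met the pins after about 31° of turn. The collar then sank and was pressed home. The tool came down 11.6 mm against a nominal 12 mm, and the force rose steeply there, which is how I judged the hard stop.
- **Last checks:** The pictures show the amber still upright in the collar, green and blue in their block, and the beaker and flask within about a centimetre of their first measured positions.

**Off-plan results:**
- The wrist force briefly reached about 55 N (50 N of it downward) against the stop. It was pressing through the fingers on the collar, and I eased it at once.
- A side force of about 11 N remained while holding.
- The networks also reported the tongs at the standards block with low confidence, which the pictures rule out.

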